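Run the row of board carriers up to the end stop and shut the keeper

ROBOT

A 7-joint arm with a two-finger parallel gripper is mounted at the origin on the work surface. World frame = base frame: x ahead of the robot, y to its left, z up, the work surface at z = 0. Lengths are in m, angles in rad, forces in N, time in s.
With the tool pointing down it reaches from about 0.4 to 0.875 m from the base axis. Payload 6.5 kg.
Tool frame: the origin (TCP) lies at the very end of the fingers, on their centre line; the grasp point (between the pads) lies behind it (hold_point_z is the y of the grasp point in the tool frame, in m); y points along the fingers, z is the direction in which the jaws open and shut, and the axes are right-handed (so a half turn about y gives the same grasp; the last joint's range is limited). The gripper opens to 88 mm and grips with 3 to 60 N. Pads are 18 mm wide; open, the fingers measure 123 mm over their backs; the gripper's body (75 mm by 187 mm) begins 45 mm behind the grasp point.
Start: joints at [-1.293, 0.536, -0.004, 1.538, 0.003, 1.067, -0.071], TCP at [0.219, 0.612, 0.239] pointing down, gripper open.
Joint ranges: [-2.7, 2.7], [-0.37, 2.16], [-1.27, 1.26], [0.24, 2.4], [-1.31, 4.45], [0.19, 1.91], [-2.76, 2.76]. Speed limits (rad/s): [2.39, 2.39, 3.14, 3.14, 3.14, 3.14, 3.14].

INTERFACE

Orientations are given as [roll, pitch, yaw] about the fixed x, y, z axes, in that order (R = Rz(yaw) Ry(pitch) Rx(roll)).
In Python, from cell import * gives the robot as it stands. Calls block until the motion is done:
- movep(position, orientation): joint-space move of the TCP to a pose.
- move_l(position, v=0.15, frame=None, f_stop=None): straight line of the TCP; frame=None keeps the orientation; v is the mean speed in m/s. With f_stop (N) it stops when the force on the tool has changed by that much, and returns True; else False.
- goto_joints(angles): joint-space move.
- grip(opening, newtons=None): finger opening in m; newtons is the grip in N (None keeps the last); returns when the fingers have stopped.
- pause(seconds).
- ik(position, orientation): joint angles nearest the present ones, or None.
- read_state(): the state.
- camera(name): name is "scene" or "top"; returns a dict with "image" (420x560x3 uint8, red, green, blue), "fx", "fy", "cx", "cy" (pixels), "world_from_camera" (4x4, takes a point from camera to world coordinates). Camera axes: x right, y up, looking along -z (the intrinsics and any distortion apply to the point x, -y, -z); pixel columns grow to the right and rows downward; lengths in m; the calibration is good to about 2 mm. A picture is of the moment at which its call begins. There is no depth.
A pose or a line that the arm cannot do raises PlanningError and nothing moves.
- sign_off(): hands the job in, once; it reports no verdict.
The state is a dict: "t": time; "joint_pos": joint angles; "qvel": joint speeds; "tau": joint torques, N m; "eef_pos": TCP position; "eef_rot": TCP orientation; "force": force on the tool from outside, world axes, zero at the start; "moment": the same for the moment, N m; "opening": finger opening in m.
Only numpy, scipy, OpenCV 4.12 (cv2) and the standard library are available. Lean on these libraries where they do the work, as an engineer would, in place of code of your own. Each camera call takes 0.05 s, during which the arm holds its last target. There are 200 camera calls.

TASK

With the fingertips, push the row of four board carriers along the channel of the blue fixture as one train, pressing only on the rear carrier, until the row is tight together and fully home against the steel end stop. Then push the keeper arm (the one with the thumb pin) all the way round, so that it lies straight across the channel behind the row. Only push: do not lift or tip any carrier, and leave the other things on the bench where they are.

Things in the scene. Friction and masses are not known exactly. Their poses are not given: they have to be found in the camera images.
- fixture: Blue base plate 360 x 132 x 10 mm, bolted down. Origin: centre of its underside, on the bench. x axis: along its central channel to the end stop (towards the world's -y, within 26 degrees); z up. The channel floor is the plate's top (z 10 mm); it is 47.5 mm wide between two steel guide strips (12 mm wide, tops at z 16, from x -180 to +150) and open at the rear (-x) end.
- stop_face (a point): Centre of the end stop's face, in the fixture's frame at (150, 0, 22) mm. The stop is a fixed steel block 96 mm wide, its top 34 mm above the bench. The leading carrier must bear on this face.
- carrier1: Board carrier 1 of the four in the channel, counted from the end stop (the leading one). Aluminium block 40 mm long (along the channel), 46 wide, 22 high, 60 to 120 g, a small green board on top (to 26). Origin: centre of its underside, on the channel floor; x axis along the channel. The four start nearly touching, the row 50 to 110 mm short of the stop. When home its origin is at x +130 mm in the fixture's frame.
- carrier2: Board carrier 2 of the four in the channel, counted from the end stop. Same as carrier1. When home its origin is at x +90 mm in the fixture's frame.
- carrier3: Board carrier 3 of the four in the channel, counted from the end stop. Same as carrier1. When home its origin is at x +50 mm in the fixture's frame.
- carrier4: Board carrier 4 of the four in the channel, counted from the end stop (the rear one: push on its rear face). Same as carrier1. When home its origin is at x +10 mm in the fixture's frame.
- keeper (a joint): Angle (rad) of the keeper, a steel swing arm; grows counter-clockwise from above, stops at 0 and 2.007. At 0 it points outward and rearward, clear of the channel (155 degrees from the fixture's x axis towards its +y); at 2.007 straight across it, pointing to the fixture's -y, its front side 2 mm behind the home row. It starts at 0 to 0.35 and stays where left (friction 0.03 N m).
- keeper_pivot (a point): Point on the keeper's upright pivot axis, on the guide strip farther from the robot, in the fixture's frame at (-16, 34, 49) mm. The arm reaches 74 mm from here, is 8 mm wide, underside 19 mm and top 27 mm above the bench. If the row is not home, the arm meets the carriers and cannot close.
- keeper_pin (a point): Top centre of the keeper's thumb pin: an upright round black pin, 12 mm diameter, from the arm up to 49 mm above the bench, 66 mm from the pivot axis. It moves with the arm.
- spare_carrier: Loose, on the bench; not part of the job. A fifth carrier just like the others, standing on the bench beside the fixture, on the robot's side. Origin at its underside.
- flux_jar: Loose, on the bench; not part of the job. Small jar, 42 mm diameter, 34 mm high, beyond the fixture. Origin at its underside.
- tweezers: Loose, on the bench; not part of the job. Steel tweezers, 135 mm long along x, 9 mm high, on the robot's side of the fixture. Origin mid-length at the underside.
- solder_spool: Loose, on the bench; not part of the job. Spool of solder wire on its flange, 54 mm diameter, 30 mm high, beyond the rear end of the fixture. Origin at its underside.
- phone: Loose, on the bench; not part of the job. Phone lying flat, 150 x 73 x 8 mm, to the right. Origin at its underside.
- screwdriver: Loose, on the bench; not part of the job. Screwdriver, 150 mm long, lying to the left.
- cleaner_bottle: Loose, on the bench; not part of the job. White dispenser bottle, 64 mm diameter, 134 mm high, at the far left. Origin at its underside.
- screw_dish: Loose, on the bench; not part of the job. Shallow steel dish, 72 mm diameter, 20 mm high, at the far right. Origin at its underside.
Mind the look-alikes: they are no part of the job. What is shaped like the carrier4 but pink or purple is not meant.

How it is judged:
On the way, in this order (a step that is already met when the one before it is completed fails the run):
1. the row is pushed home against the end stop while the keeper is still open (x of carrier1 in the frame of fixture above 0.127 m and x of carrier2 in the frame of fixture above 0.087 m and x of carrier3 in the frame of fixture above 0.047 m and x of carrier4 in the frame of fixture above 0.007 m and value of joint keeper below 1.6 rad), for 0.1 s.
2. the keeper lies across the channel (value of joint keeper above 1.92 rad), for 0.2 s.
At the end, for the whole second after the job is handed in: All four carriers lie flat in the channel (within 2 mm), at rest, tight together and home against the end stop (each within 3 mm of its home place), and the keeper lies across the channel behind them, within 5 degrees of its closed stop (angle above 1.92) (x of carrier1 in the frame of fixture above 0.127 m and x of carrier2 in the frame of fixture above 0.087 m and x of carrier3 in the frame of fixture above 0.047 m and x of carrier4 in the frame of fixture above 0.007 m and y of carrier1 in the frame of fixture between -0.003 and 0.003 m and y of carrier2 in the frame of fixture between -0.003 and 0.003 m and y of carrier3 in the frame of fixture between -0.003 and 0.003 m and y of carrier4 in the frame of fixture between -0.003 and 0.003 m and z of each of carrier1, carrier2, carrier3, carrier4 in the frame of fixture below 0.012 m and linear speed of each of carrier1, carrier2, carrier3, carrier4 below 0.01 m/s and value of joint keeper above 1.92 rad); the robot touches nothing.
It fails at once if a carrier is lifted (10 mm) or tipped (height (world z) of any of carrier1, carrier2, carrier3, carrier4 above 0.02 m or angle between any of carrier1, carrier2, carrier3, carrier4's own z axis and vertical above 0.3 rad).
It fails at once if the robot pushes on one of the three leading carriers (over 1 N) (contact force between any of the fingers, the arm and carrier1 above 1 N or contact force between any of the fingers, the arm and carrier2 above 1 N or contact force between any of the fingers, the arm and carrier3 above 1 N).
It fails at once if another thing on the bench is moved by more than 20 mm (distance of any of spare_carrier, flux_jar, tweezers, solder_spool, phone, screwdriver, cleaner_bottle, screw_dish from where it was at the start of the episode above 0.02 m).
It also fails if it takes over 46 s, if anything falls off the work surface, if the arm or the gripper's body presses on something with over 40 N, if the wrist force passes 120 N, or if a joint passes its speed limit or range.

## Working session

There is one attempt and no reset: what is moved stays moved. The work goes in short steps, each a Python script; the robot and the scene stay as the last script left them, time stands still between calls to the robot, and variables do not carry over. Pictures are saved under pics/ and viewed, about 8 in all and at most 12, crops included, and the job is handed in when it is done.

```bash
mkdir -p pics; ls
python3 - <<'E'
from cell import *
import cv2,numpy as np
for n in("top","scene"):
    c=camera(n); cv2.imwrite(f"pics/{n}0.png",cv2.resize(c["image"][:,:,::-1],(784,588),interpolation=cv2.INTER_CUBIC))
    print(n,{k:(v.tolist() if hasattr(v,'tolist') else v) for k,v in c.items() if k!="image"})
print(read_state())
E
```

```text
pics
top {'fx': 430.556861712789, 'fy': 430.556861712789, 'cx': 282.2724816730384, 'cy': 213.40524429123732, 'world_from_camera': [[-0.004827963197595705, 0.9923494639264745, -0.12336625233912807, 0.3645888474710143], [-0.9999883291910384, -0.004768926415497333, 0.0007738362609369122, -0.019387704813819278], [0.00017959141914663214, 0.12336854860815348, 0.9923609066066841, 1.4269229735992748], [0.0, 0.0, 0.0, 1.0]]}
scene {'fx': 493.90768205623795, 'fy': 493.90768205623795, 'cx': 274.5167254638348, 'cy': 215.62882540096152, 'world_from_camera': [[0.5591835058344244, -0.6977008196470299, 0.44780282833696416, 1.0781182140182652], [0.8290433838444937, 0.4712026135884403, -0.3010899610599702, -0.3952028476021374], [-0.0009351504656395932, 0.5396125120966763, 0.8419129778559784, 1.0932510891500056], [0.0, 0.0, 0.0, 1.0]]}
{'t': 0.1, 'joint_pos': array([-1.29321171,  0.53708876, -0.00445798,  1.53874685,  0.00260479,
        1.06732777, -0.07122092]), 'qvel': array([-0.00167051, -0.00187544, -0.00075505,  0.00035162, -0.00088915,
       -0.00044518,  0.00033834]), 'tau': array([ 2.05473363e-03, -5.72076488e+01,  9.93277766e-01, -2.52226925e+01,
       -5.62532712e-02,  1.35053974e-02,  4.52435359e-05]), 'eef_pos': array([0.21890019, 0.6114443 , 0.2379383 ]), 'eef_rot': array([-1.57235737e+00, -1.10103615e-04, -3.43714843e-01]), 'force': array([-0.62505067,  0.05062373,  0.37610113]), 'moment': array([-0.01810455, -0.00123204,  0.01660379]), 'opening': 0.08778378399069277}
```

View pics/top0.png

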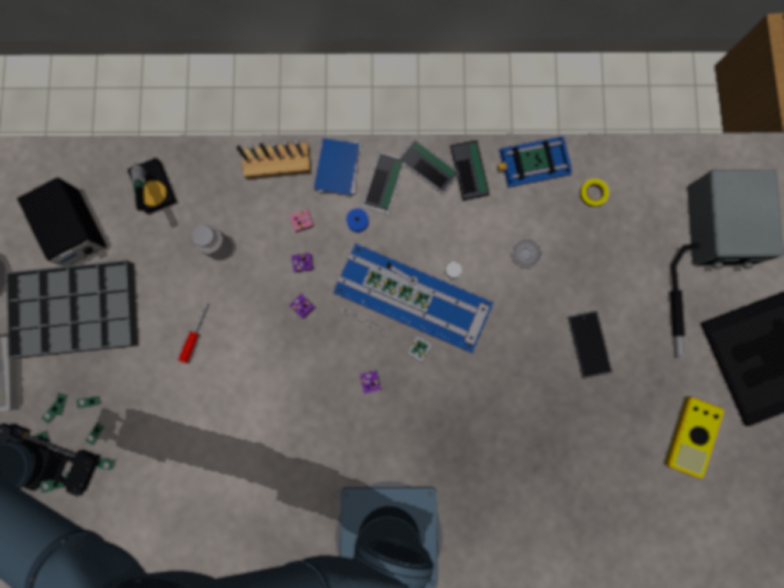

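View pics/scene0.png

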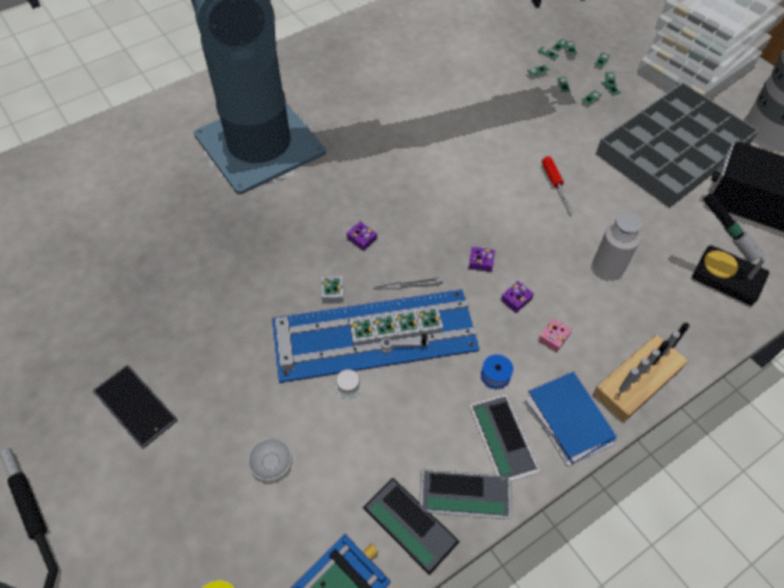

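The top picture shows the blue fixture (corners about (355,245), (492,300), (473,350), (334,293)) with four green-board carriers in the channel at (374,279) to (422,299). Carrier4 is the leftmost, and the keeper is at about (400,272). Look-alikes: the spare carrier is at (420,348) outside the fixture, and the purple and pink ones are at (302,220), (302,262), (302,306) and (371,381). I'll confirm in enlarged crops.

Run:
```python
import cv2
from cell import *
a=camera("top")["image"][:,:,::-1][165:260,228:358]; cv2.imwrite("pics/topc.png",cv2.resize(a,None,fx=6,fy=6,interpolation=cv2.INTER_CUBIC))
a=camera("scene")["image"][:,:,::-1][190:285,185:350]; cv2.imwrite("pics/scenec.png",cv2.resize(a,None,fx=4.8,fy=4.8,interpolation=cv2.INTER_CUBIC))
```

```text
(no output)
```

View pics/topc.png

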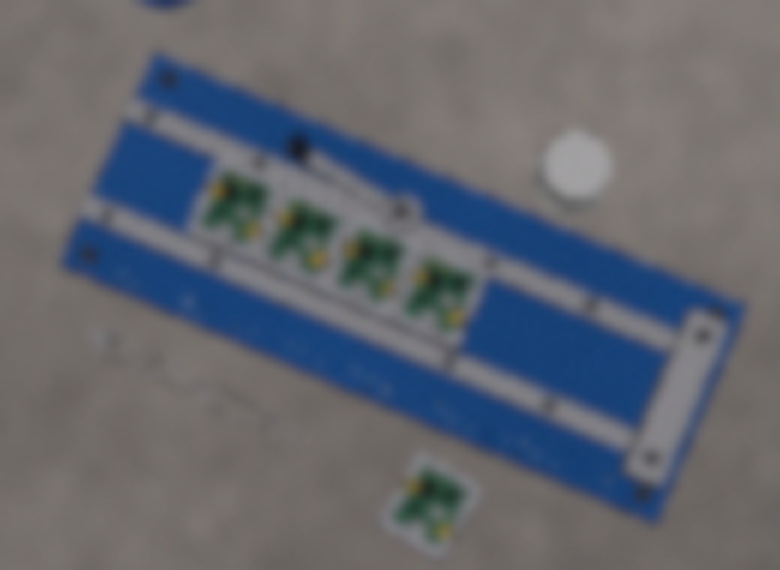

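View pics/scenec.png

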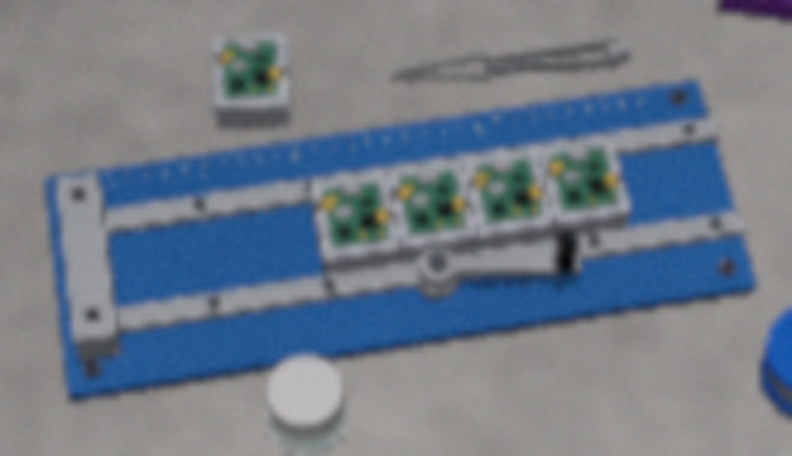

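The crops confirm the four green-board carriers lie in the channel. Carrier4 is the rear one, at top-crop (235,205) and scene-crop (588,185). The spare stands outside the fixture at (432,500). The black pin is at top-crop (300,146) and scene-crop (568,240). Now a joint fit using both cameras.

```bash
cat > h.py <<'E'
from cell import *
import numpy as np, cv2
from scipy.optimize import least_squares
C={n:camera(n) for n in("top","scene")}
CR={"top":(6,228,165),"scene":(4.8,185,190)}
def proj(n,P):
    c=C[n];T=np.array(c["world_from_camera"]);p=(np.atleast_2d(P)-T[:3,3])@T[:3,:3]
    return np.c_[c["cx"]-c["fx"]*p[:,0]/p[:,2], c["cy"]+c["fy"]*p[:,1]/p[:,2]]
def px(n,uv):
    s,a,b=CR[n];return (np.atleast_2d(uv)+.5)/s-.5+[a,b]
def ray(n,uv,z):
    c=C[n];T=np.array(c["world_from_camera"]);u,v=px(n,uv)[0]
    d=T[:3,:3]@[(u-c["cx"])/c["fx"],-(v-c["cy"])/c["fy"],-1];return T[:3,3]+d*(z-T[2,3])/d[2]
def fw(q,P):
    P=np.atleast_2d(np.array(P,float));c,s=np.cos(q[2]),np.sin(q[2])
    return np.c_[q[0]+c*P[:,0]-s*P[:,1],q[1]+s*P[:,0]+c*P[:,1],P[:,2]]
def wf(q,p):
    c,s=np.cos(q[2]),np.sin(q[2]);d=np.array(p)[:2]-q[:2];return np.array([c*d[0]+s*d[1],-s*d[0]+c*d[1]])
E
python3 - <<'E'
from h import *
K=[[-.18,.066,.01],[.18,.066,.01],[.18,-.066,.01],[-.18,-.066,.01]]
M={"top":[(157,55),(747,305),(658,522),(64,266)],"scene":[(755,290),(70,398),(50,178),(702,82)]}
def solve(ns):
    f=lambda q:np.concatenate([(proj(n,fw(q,K))-px(n,M[n])).ravel() for n in ns])
    r=least_squares(f,[.55,-.05,-1.9]);return r.x,r.fun
for ns in(["top"],["scene"],["top","scene"]):
    q,e=solve(ns);print(ns,q.round(4),np.degrees(q[2]),e.round(1))
np.save("q.npy",q)
for n,uv,z,l in[("top",(300,143),.049,"pin"),("scene",(568,236),.049,"pin"),("top",(210,155),.032,"c4 rear+y"),("top",(188,228),.032,"c4 rear-y"),("scene",(632,210),.032,"c4 rear+y"),("scene",(612,145),.032,"c4 rear-y"),
  ("top",(490,280),.032,"c1 front +y"),("top",(463,347),.032,"c1 fr-y"),("scene",(322,250),.032,"c1 fr+y"),("top",(404,208),.03,"pivot"),("scene",(437,262),.03,"pivot"),("top",(578,165),.034,"jar"),("scene",(315,82),.0,"x")]:
    p=ray(n,uv,z);print(n,l,p.round(4),wf(q,p).round(4))
print(fw(q,[[-.016,.034,.049]]))
E
```

```text
['top'] [ 0.5446 -0.063  -1.9824] -113.58271031301798 [-0.3 -0.6  0.7 -0.1  0.4  0.5 -0.8  0.1]
['scene'] [ 0.5482 -0.0603 -1.9927] -114.17390677007421 [ 1.2  0.  -0.4 -0.1 -0.8 -0.1 -0.  -0. ]
['top', 'scene'] [ 0.5468 -0.0612 -1.9887] -113.94357613084878 [-0.6 -1.4  0.2 -0.4 -0.4  0.1 -1.3 -0.9  0.6 -0.5 -0.9 -0.1 -1.4 -0.
 -0.8 -0.5]
top pin [ 0.6178 -0.0056  0.049 ] [-0.0796  0.0423]
scene pin [ 0.617  -0.0018  0.049 ] [-0.0828  0.04  ]
top c4 rear+y [0.6144 0.0439 0.032 ] [-0.1235  0.0192]
top c4 rear-y [0.5741 0.0558 0.032 ] [-0.118  -0.0226]
scene c4 rear+y [0.6155 0.0413 0.032 ] [-0.1215  0.0212]
scene c4 rear-y [0.5775 0.0563 0.032 ] [-0.1199 -0.0197]
top c1 front +y [ 0.5447 -0.1086  0.032 ] [0.0442 0.0173]
top c1 fr-y [ 0.5081 -0.0935  0.032 ] [ 0.0453 -0.0223]
scene c1 fr+y [ 0.5455 -0.1051  0.032 ] [0.0407 0.0166]
top pivot [ 0.5849 -0.0622  0.03  ] [-0.0145  0.0352]
scene pivot [ 0.5835 -0.0594  0.03  ] [-0.0165  0.0328]
top jar [ 0.6076 -0.1574  0.034 ] [0.0633 0.0946]
scene x [ 0.4371 -0.042   0.    ] [ 0.027  -0.1081]
[[ 0.58440221 -0.0603753   0.049     ]]
```

Run:
```python
from h import *
q=np.load("q.npy")
grip(0.0,20)
st=read_state()['joint_pos']
best=None
for yaw in(q[2],q[2]+np.pi):
    o=[-np.pi/2,0,yaw]; s=ik(fw(q,[[-.165,0,.10]])[0],o); e=ik(fw(q,[[-.015,0,.018]])[0],o)
    print(yaw,None if s is None else s.round(2),None if e is None else e.round(2))
    if s is not None and e is not None:
        k=abs(s-st).max()
        if best is None or k<best[0]: best=(k,o)
o=best[1]
P=lambda x,z,y=0:list(fw(q,[[x,y,z]])[0])
movep(P(-.165,.10),o)
move_l(P(-.165,.018),v=.12)
s=read_state();print(s['t'],s['opening'],s['eef_pos'],s['force'],wf(q,s['eef_pos']))
r=move_l(P(-.10,.018),v=.06,f_stop=15)
s=read_state();print(r,s['t'],s['force'],wf(q,s['eef_pos']))
c=camera("top")["image"][:,:,::-1][165:260,228:358]; cv2.imwrite("pics/push1.png",cv2.resize(c,None,fx=6,fy=6,interpolation=cv2.INTER_CUBIC))
```

```text
-1.9886905649801325 [-0.59  0.72  0.53  1.74 -0.48  0.81 -0.25] [-0.29  0.75  0.4   1.92 -0.51  0.57  0.03]
1.1529020886096606 [-0.1   0.66 -0.16  1.71  0.14  0.78  2.39] [ 0.13  0.71 -0.16  1.9   0.2   0.55  2.56]
4.9167 0.00035289347963207327 [0.61438248 0.08954056 0.0185704 ] [ 0.5565258  -1.04884332  0.57019624] [-0.16518203  0.00055896]
False 6.15 [ 0.0406596  -0.24217655  0.3129566 ] [-9.99250088e-02 -9.48312118e-05]
```

View pics/push1.png

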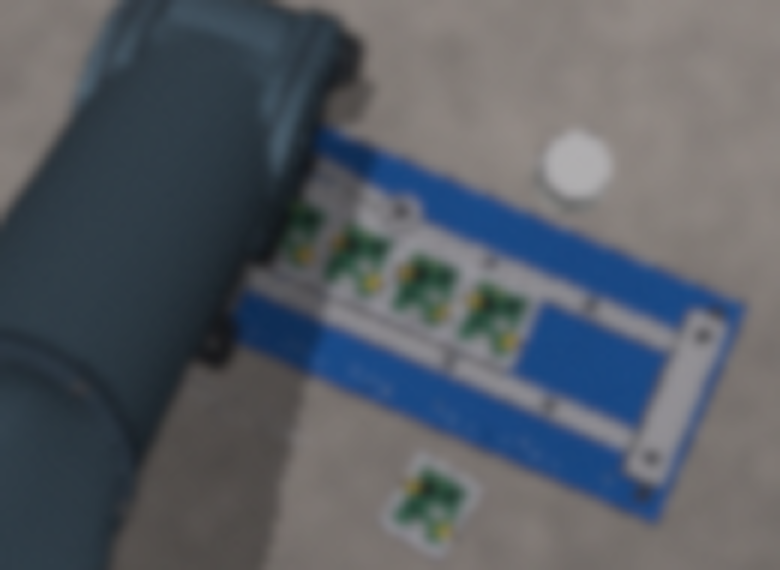

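The row moved about 30 mm as one train: carrier1's front edge is now at about (530,335), and the spare and the jar haven't moved. I'll push on to the stop.

Run:
```python
from h import *
q=np.load("q.npy");P=lambda x,z,y=0:list(fw(q,[[x,y,z]])[0])
def rep(l,r=None):
    s=read_state();print(l,r,round(s['t'],2),s['force'].round(1),wf(q,s['eef_pos']).round(4),s['eef_pos'].round(4))
rep('a',move_l(P(-.03,.018),v=.06,f_stop=15))
rep('b',move_l(P(-.008,.018),v=.03,f_stop=15))
pause(.3);rep('hold')
s=read_state();p=s['eef_pos']
move_l(list(np.array(P(-.09,.018))),v=.12); move_l(P(-.09,.13),v=.2)
c=camera("scene")["image"][:,:,::-1][190:285,185:350]; cv2.imwrite("pics/push2.png",cv2.resize(c,None,fx=4.8,fy=4.8,interpolation=cv2.INTER_CUBIC))
rep('up')
```

```text
a False 7.62 [-0.5  0.4 -1.1] [-0.0301  0.0001] [ 0.5591 -0.0337  0.018 ]
b True 8.08 [ 1.3  0.7 -0.5] [-0.0225 -0.0003] [ 0.5557 -0.0405  0.018 ]
hold None 8.38 [-0.4  0.1  1.3] [-0.0226 -0.0008] [ 0.5553 -0.0402  0.0175]
up None 9.85 [-0.  -0.4  0.4] [-0.0894 -0.001 ] [0.5822 0.021  0.1287]
```

View pics/push2.png

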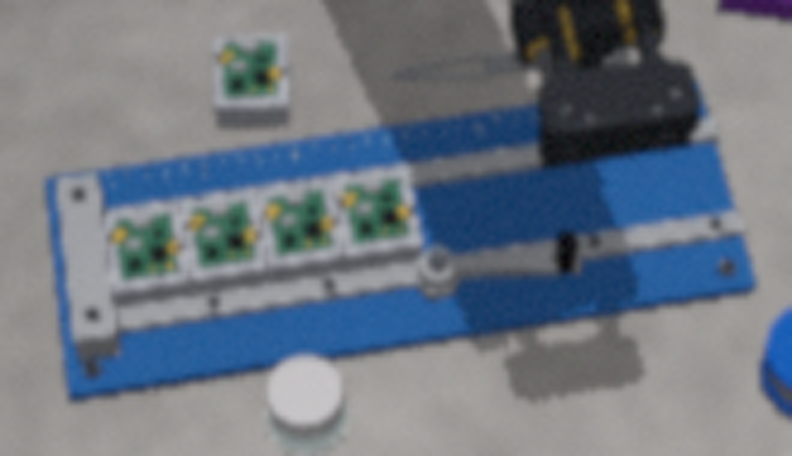

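The row looks against the stop: carrier1's edge at (107,240) meets the stop block. The pusher halted at -22.5 mm, where -19 was predicted, so I'll press again harder to check that it's really home.

Run:
```python
from h import *
q=np.load("q.npy");P=lambda x,z,y=0:list(fw(q,[[x,y,z]])[0])
def rep(l,r=None):
    s=read_state();print(l,r,round(s['t'],2),s['force'].round(1),wf(q,s['eef_pos']).round(4),s['eef_pos'].round(4))
move_l(P(-.09,.018),v=.2); move_l(P(-.028,.018),v=.12)
rep('b',move_l(P(-.008,.018),v=.03,f_stop=35))
move_l(P(-.09,.018),v=.15); move_l(P(-.09,.13),v=.25)
n=-np.pi/4
pin=np.array([-.081,.0415])
for yaw in (q[2]+n-np.pi/2,q[2]+n+np.pi/2):
    yaw=(yaw+np.pi)%(2*np.pi)-np.pi
    js=[ik(P(x,.038,y),[-np.pi/2,0,yaw]) for x,y in((-.11,.07),(-.03,-.02))]
    print(yaw,[None if j is None else j.round(2) for j in js])
rep('up')
for nm,(u0,v0,s) in {"top":(260,165,7.5)}.items():
    c=camera(nm)["image"][:,:,::-1][v0:v0+78,u0:u0+100]; cv2.imwrite("pics/push3.png",cv2.resize(c,None,fx=s,fy=s,interpolation=cv2.INTER_CUBIC))
```

```text
b False 12.14 [10.7 28.5  0.5] [-0.0221 -0.0002] [ 0.5556 -0.0409  0.0188]
1.9383002520071084 [array([-0.69,  1.08,  0.99,  1.67, -1.05,  1.02, -2.09]), array([-0.71,  0.95,  0.97,  1.98, -1.08,  0.86, -1.9 ])]
-1.2032924015826842 [array([-0.29,  0.82,  0.3 ,  1.64, -0.33,  0.73,  0.54]), array([-0.26,  0.68,  0.29,  1.95, -0.35,  0.56,  0.64])]
up None 13.44 [-0.6  0.4 -0.8] [-0.0891 -0.0002] [0.5828 0.0203 0.1298]
```

View pics/push3.png

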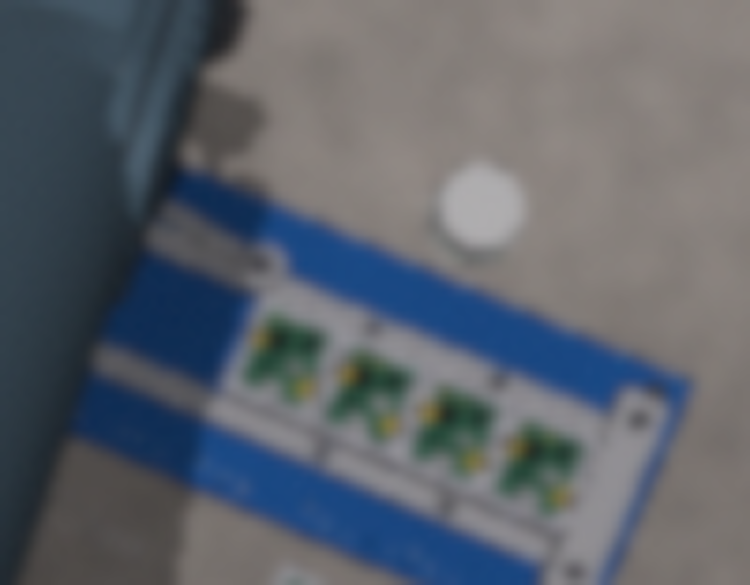

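Under about 30 N the row doesn't move past the same place (-22.1 mm), and the crop shows carrier1 at (580,470) flush with the stop. The row is home, so next I swing the keeper by its pin.

Run:
```python
from h import *
q=np.load("q.npy");P=lambda x,z,y=0:list(fw(q,[[x,y,z]])[0])
def rep(l,r=None):
    s=read_state();print(l,r,round(s['t'],2),s['force'].round(1),wf(q,s['eef_pos']).round(4),s['eef_pos'][2].round(4))
n=np.array([.7071,-.7071]);o=[-np.pi/2,0,-1.2033];pv=np.array([-.017,.034])
T=lambda a,b=0.:pv+.066*np.array([np.cos(np.radians(a)),np.sin(np.radians(a))])-n*(.0235+b)
t=T(172,.015);movep(P(t[0],.12,t[1]),o);move_l(P(t[0],.038,t[1]),v=.15);rep('down')
for a in [172,184,196,208,220,232,244,256,268]:
    t=T(a);r=move_l(P(t[0],.038,t[1]),v=.08,f_stop=15)
    if r: rep(a,r);break
rep('arc')
if not r:
    t=T(270)+[.012,0];rep('close',move_l(P(t[0],.038,t[1]),v=.03,f_stop=12))
    pause(.3)
    s=wf(q,read_state()['eef_pos'])-n*.03
    move_l(P(s[0],.038,s[1]),v=.12);move_l(P(s[0],.15,s[1]),v=.25);movep(P(-.2,.25,.0),o)
    c=camera("scene")["image"][:,:,::-1][190:285,185:350]; cv2.imwrite("pics/keep.png",cv2.resize(c,None,fx=4.8,fy=4.8,interpolation=cv2.INTER_CUBIC))
    rep('end')
```

```text
down None 14.96 [0.1 0.4 0.1] [-0.1098  0.0708] 0.0387
arc None 17.89 [-0.  -0.1  0.7] [-0.0349 -0.0154] 0.038
close True 18.35 [1.2 0.6 0.8] [-0.0265 -0.0137] 0.0385
end None 20.47 [-0.3 -0.9  0.1] [-1.968e-01  1.000e-04] 0.2481
```

```bash
ls pics
```

```text
keep.png
push1.png
push2.png
push3.png
scene0.png
scenec.png
top0.png
topc.png
```

View pics/keep.png

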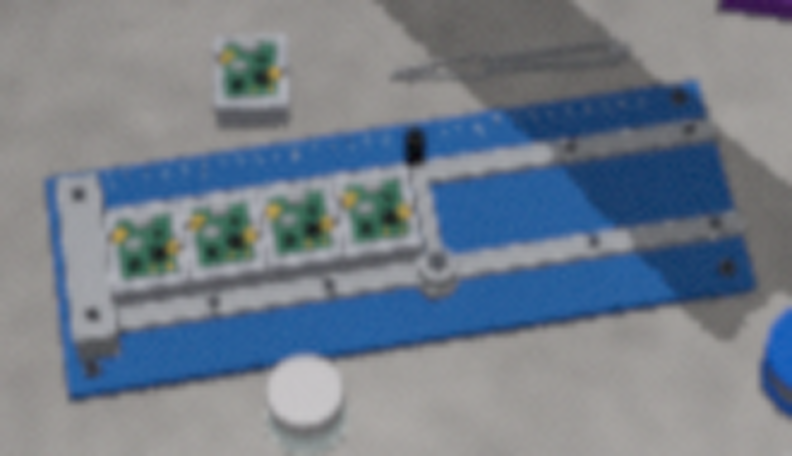

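The keeper lies across the channel right behind carrier4, with its pin top at (415,133) and its pivot at (437,262). The row, spare, jar and tweezers are unchanged. I'll check the angle in numbers.

Run:
```python
from h import *
q=np.load("q.npy")
def f(n,uv,z): return wf(q,ray(n,uv,z))
pin=f("scene",(415,133),.049);pv=f("scene",(437,262),.03);d=pin-pv
print(pin,pv,np.hypot(*d),(np.degrees(np.arctan2(d[1],d[0]))%360-155)*np.pi/180)
# expected pixels at closed and at 1.92 for pin top relative to nominal pivot
for a in(2.007,1.92,1.8):
    t=a+np.radians(155);print(a,(proj("scene",fw(q,[[-.016+.066*np.cos(t),.034+.066*np.sin(t),.049]]))-[185,190])*4.8)
print("c4 rear+y",f("scene",(420,247),.032),"expected -.010,.023","c1 front+y",f("scene",(115,293),.032))
c=camera("top")["image"][:,:,::-1][165:260,228:358]; cv2.imwrite("pics/topk.png",cv2.resize(c,None,fx=6,fy=6,interpolation=cv2.INTER_CUBIC))
```

```text
[-0.01685996 -0.03465488] [-0.0165031   0.03277159] 0.06742741334016836 2.0018360473809933
2.007 [[412.36113888 135.57107082]]
1.92 [[423.27651221 134.34309824]]
1.8 [[438.44498208 133.97190558]]
c4 rear+y [-0.0092433  0.023641 ] expected -.010,.023 c1 front+y [0.14812839 0.02297362]
```

View pics/topk.png

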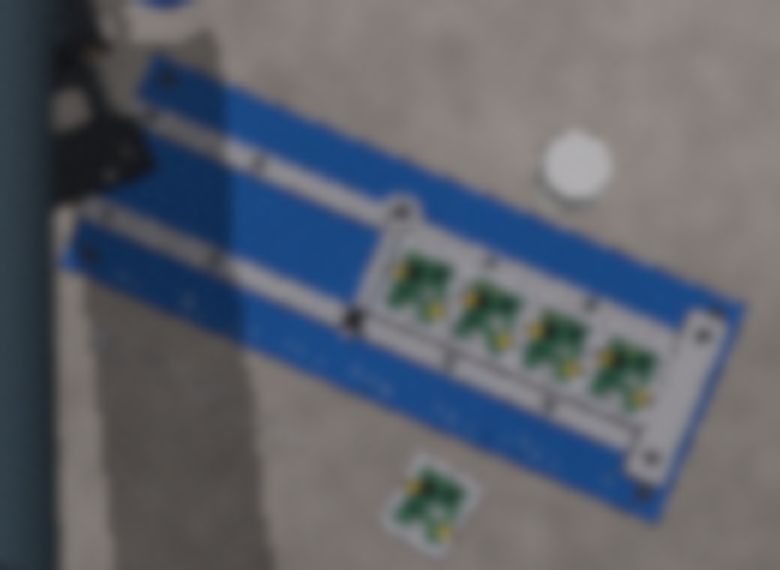

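The keeper measures about 2.00 rad, and the top view agrees: pivot at (403,210), pin at (352,318), straight across. Carrier4's rear is at -9 mm (home is -10), and the robot is clear.

```bash
python3 -c "
from cell import *
sign_off();print(read_state()['t'])"
```

```text
the job is handed in; nothing more can be done
the job is handed in; nothing more can be done
```

I pushed the row of four carriers home against the end stop with the closed fingertips, pressing only on carrier4. I then swung the keeper round by its thumb pin, backed the arm clear and handed the job in at about 20.6 s. The sign-off reports no verdict.

**Row:** A second push of about 30 N stopped at the same place as the first (-22.1 against -22.5 mm). On camera, carrier4's rear edge was at about -9 mm (home is -10) and carrier1's front edge at about +148 mm (home is +150).

**Keeper:** It measured about 2.00 rad (closed stop 2.007, limit 1.92).

**Other things on the bench:** The spare carrier, flux jar and tweezers had not visibly moved. I did not check the other loose things individually afterwards, but the arm did not go near them.

**Disagreement:** The pusher stopped about 3 mm short of where I predicted. The two cameras' fixture fits also differ by 3 to 4 mm, so I put it down to calibration. The second push and the final pictures gave no sign of a real gap.

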